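Turn the preset status plate over to green

TASK

The props table is preset, so change its status plate from red to green: lift the plate off its two pins, turn it over and seat it on the same pins again, green face up and fully home, flat on the dock, then let go. The slotted rack is there to stand the plate on end while you change your grip. Leave the other props where they are.

Things in the scene. Friction and masses are not known exactly. Their poses are not given: they have to be found in the camera images.
- plate: reversible plate, 140 (x) x 56 (y) x 10 (z) mm, about 0.18 kg; origin at its centre, mid thickness. Its +z face is red, its -z face green; at the start it sits on the dock, red up. It can be gripped across its 56 mm between the long edges, near one end, fingers closing along y. Two holes pass through it (see hole0, hole1)
- hole0 (a point): middle (mid thickness) of the plate's through hole at x = -45, y = +12 mm; 11.5 mm across. Axes as the plate's
- hole1 (a point): the same for the hole at x = +45, y = +12 mm. Both lie nearer the same long edge, so the plate turned end over end (about its y) fits the pins again; turned side over side it fits only after a half turn
- dock: fixed aluminium dock, 120 (x) x 36 (y) mm on a black foot 130 x 50 x 6 mm high; origin under its centre at table height, its flat top at z = 36 mm. The plate overhangs it by 10 mm on every side, room for fingertips. Plate and dock axes coincide at the start; at the end the plate's y points along the dock's y, and its x and z are reversed
- dock_seat (a point): where the centre of the seated plate belongs, 41 mm above the table over the dock's centre; axes as the dock's
- pin0 (a point): tip of the fixed brass pin at x = -45, y = +12 mm of the dock: 10 mm across, rises 13 mm above the dock's top, the last 1 mm bevelled to 8 mm across. The fit is close: feel for it
- pin1 (a point): tip of the like pin at x = +45, y = +12 mm of the dock
- rack: fixed wooden rack, 76 (x) x 90 (y) x 64 mm high, origin under its centre at table height. A slot 16 mm wide (in x), open at both ends, runs along y through its middle; its straight walls reach up to z = 55 mm, above them the mouth flares from 23 to 51 mm wide. The plate can stand in it on a short edge, its y along the slot, leaning a few degrees
- slot (a point): middle of the slot's floor, 10 mm above the table; axes as the rack's
- handset: bystander, leave in place: black telephone handset lying mouth- and earpiece down, 215 long (x) x 58 wide x 63 high mm; origin under its middle at table height
- crown: bystander, leave in place: gold-painted tin crown, a ring 156 across and 76 high mm; origin under its middle at table height
- perfume: bystander, leave in place: green glass perfume bottle, 34 x 55, 91 high mm; origin under its middle at table height
- snuffbox: bystander, leave in place: walnut snuff box, 59 x 89 x 31 high mm; origin under its middle at table height
- tape: bystander, leave in place: yellow roll of marking tape lying flat, 90 across, 24 high mm; origin under its middle at table height
- torch: bystander, leave in place: black hand torch lying along its x, 135 long, 36 high mm; origin under its middle at table height

How it is judged:
By the outcome, as a careful person would: the job done as asked, in the order asked, and still so for the second after the job is handed in, with the robot touching nothing.
It also fails if it takes over 58 s, if anything falls off the work surface, if the arm or the gripper's body presses on something with over 40 N, if the wrist force passes 120 N, or if a joint passes its speed limit or range.

ROBOT

A 6-joint arm with a two-finger parallel gripper is mounted at the origin on the work surface. World frame = base frame: x ahead of the robot, y to its left, z up, the work surface at z = 0. Lengths are in mm, angles in rad, forces in N, time in s.
With the tool pointing down it reaches from about 400 to 925 mm from the base axis. Payload 12.5 kg.
Tool frame: the origin (TCP) lies at the very end of the fingers, on their centre line; the grasp point (between the pads) lies 19 mm behind it; z points along the fingers, y is the line along which they close (so a half turn about z gives the same grasp; the last joint's range is limited). The gripper opens to 95 mm and grips with 3 to 60 N. Pads are 20 mm wide; open, the fingers measure 119 mm over their backs; the gripper's body (75 mm by 180 mm) begins 59 mm behind the grasp point.
Start: joints at [-1.283, 0.491, 1.559, -0, 1.092, -0.106], TCP at [239.837, -577.17, 214.661] pointing down, gripper open.
Joint ranges: [-3.1, 3.1], [-0.84, 2.19], [0.05, 2.79], [-1.13, 4.28], [0.06, 2.93], [-2.69, 2.69]. Speed limits (rad/s): [2.22, 2.22, 2.79, 3.14, 3.14, 3.14].

INTERFACE

Orientations are given as [roll, pitch, yaw] about the fixed x, y, z axes, in that order (R = Rz(yaw) Ry(pitch) Rx(roll)).
In Python, from cell import env, eyes gives the robot as it stands (env), with the cameras (eyes).
- The arm moves only by the shell command python3 steer.py 'ROWS'. ROWS is a JSON list of rows, 1 to 5 of them, each of 5 numbers: dx, dy, dz in mm, then a turn about the tool's z in rad, then the opening from 0.0 (shut) to 1.0 (fully open); each row is the pose to reach, as a shift and turn from the pose commanded when the command began, along the tool's axes at that moment; what a row does not reach only later rows make up. A row lasts 1/12 s, in which the tool goes at most 41.7 mm and 0.125 rad, less where a joint would pass 70% of its speed; a pose out of reach is approached as far as the arm can. The fingers move at their own pace and stop on an object; the grip force is fixed at half the most. Time passes only in rows, so rows that do not move let the fingers close. It prints the time, the measured TCP pose, the force, the opening and the grip force at its end.
- env.state(): the state, without advancing time (a new reading comes with each control period).
- eyes.read_camera(name): name is "scene" or "side" or "wrist"; returns (picture, depth): 480x640x3 uint8, red, green, blue; 480x640 float32, mm along the optical axis (not along the pixel's ray), 0 where there is no reading.
- eyes.camera_info(name): a dict with "vertical_fov" (degrees; the focal length in pixels is half the picture's height over the tangent of half this angle, whatever the lens; pixels are square), "cx", "cy" (the principal point, pixels), "origin" and "attitude" of the camera in the world. Camera axes: x right, y down, z forward; pixel columns grow to the right and rows downward; lengths in mm; the calibration is good to about 2 mm. The wrist camera is an equidistant fisheye: a pixel r from the principal point sees the ray r / f radians off the axis. A picture is of the moment at which its call begins: read the wrist's pose just before it. camera_info takes no time and is no camera call; for the wrist camera it gives the pose at the moment of the call.
- env.job_done(): hands the job in; it is judged then, once.
The state is a dict: "t": time; "joints": joint angles; "qvel": joint speeds; "tau": joint torques, N m; "eef_pos": TCP position; "tcp_rot": TCP orientation; "ft_force": force on the tool from outside, world axes, zero at the start; "moment": the same for the moment, N m; "opening": opening from 0.0 (shut) to 1.0 (fully open); "grip_force": force on a finger pad.
Only numpy, scipy, OpenCV 4.12 (cv2) and the standard library are available. Lean on these libraries where they do the work, as an engineer would, in place of code of your own. Each camera call takes 0.05 s, during which the arm holds its last target. There are 200 camera calls.

## Working session

There is one attempt and no reset: what is moved stays moved. The work goes in short steps, Python scripts to look and compute and a shell command to move; the robot and the scene stay as the last step left them, time stands still between calls to the robot, and variables do not carry over. Pictures are saved under pics/ and viewed, at most 10 in all, crops included, and the job is handed in when it is done.

```bash
ls; mkdir -p pics; cat > h.py <<'E'
import numpy as np, cv2
from cell import env, eyes
from scipy.spatial.transform import Rotation as R
def cam(n):
    i=eyes.camera_info(n); im,d=eyes.read_camera(n); return i,im,d
def Rm(a):
    a=np.array(a,float); return a if a.shape==(3,3) else R.from_euler('xyz',a).as_matrix()
def pts(i,d):
    "depth -> world points (pinhole)"
    h,w=d.shape; f=h/2/np.tan(np.radians(i['vertical_fov'])/2)
    v,u=np.mgrid[:h,:w]; P=np.stack([(u-i['cx'])/f*d,(v-i['cy'])/f*d,d],-1)
    return P@Rm(i['attitude']).T+np.array(i['origin'])
E
python3 - <<'E'
from h import *
for n in('scene','side'):
    i,im,d=cam(n); print(n,i); cv2.imwrite(f'pics/{n}0.png',im[...,::-1]); np.savez(f'{n}0.npz',im=im,d=d,P=pts(i,d))
print(env.state())
E
```

```text
cell.py
pics
steer.py
scene {'vertical_fov': 57.98747224816514, 'cx': 319.9388702283395, 'cy': 241.86029459378085, 'origin': array([1248.11322582,  135.70722318,  924.76278027]), 'attitude': array([-2.48832662, -0.0138978 ,  1.77928819])}
side {'vertical_fov': 42.31135484261985, 'cx': 327.2858064964757, 'cy': 232.6210529943812, 'origin': array([ -27.07686871, 1205.56024275,  943.05433346]), 'attitude': array([-2.15110025,  0.01814024, -2.68598532])}
{'t': 0.1, 'joints': array([-1.28261636e+00,  4.91523278e-01,  1.55938392e+00,  1.11414049e-05,
        1.09167963e+00, -1.05621403e-01]), 'qvel': array([ 0.00063083, -0.00030638, -0.00097664,  0.00021166,  0.00064792,
       -0.00026449]), 'tau': array([ 9.93591348e-04, -6.13623619e+01, -2.58606434e+01,  6.93319389e-02,
        4.70313441e-02, -3.07354901e-05]), 'eef_pos': array([ 239.76565122, -576.95718781,  214.10684905]), 'tcp_rot': array([-3.14060506e+00, -1.14638086e-04,  3.93796168e-01]), 'ft_force': array([ 0.22461901, -0.22824078, -0.91780772]), 'moment': array([ 0.0361799 , -0.01688439,  0.02851539]), 'grip_force': 0.0, 'opening': 1.0021432590226416}
```

View pics/scene0.png

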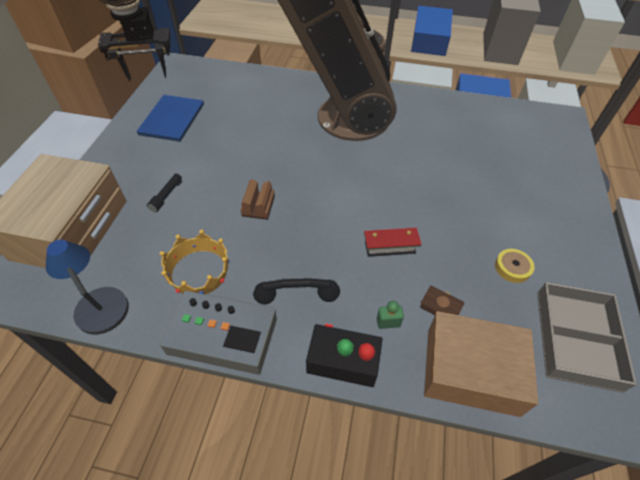

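View pics/side0.png

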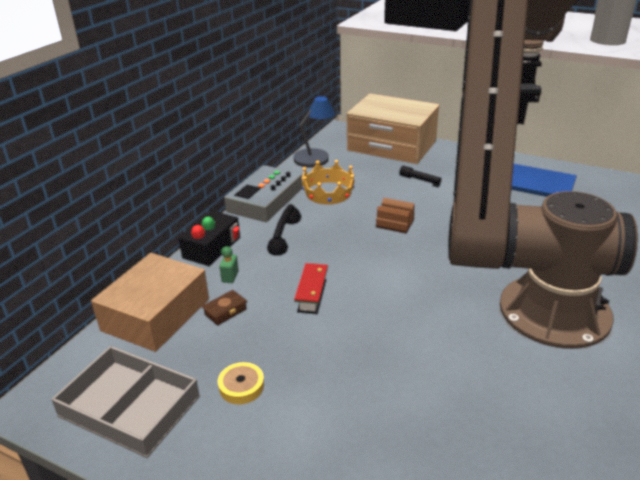

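```bash
cat > m.py <<'E'
from h import *
def rect(xy):
    (c,s,a)=cv2.minAreaRect(xy.astype(np.float32)*1.0); return np.round(c,1),np.round(s,1),round(a,1)
E
python3 - <<'E'
from m import *
for n in('scene','side'):
    z=np.load(f'{n}0.npz'); im,P=z['im'].astype(int),z['P']; r,g,b=im[...,0],im[...,1],im[...,2]
    X,Y,Z=P[...,0],P[...,1],P[...,2]
    m=(r>110)&(g<60)&(b<70)&(Z>30)&(Z<55)&(X<800)
    print(n,'plate',m.sum(),np.median(Z[m]),rect(P[m][:,:2]), P[m][:,:2].mean(0))
    # fit through ray-plane centroid
    c=np.array(rect(P[m][:,:2])[0])
    m2=(r>150)&(g>90)&(b<120)&(np.hypot(X-c[0],Y-c[1])<80)&(Z>38)
    k,l,st,ce=cv2.connectedComponentsWithStats(m2.astype(np.uint8))
    for j in range(1,k):
        if st[j,4]>2: print(' pin',st[j,4],ce[j],np.median(P[l==j],0).round(1))
    # rack
    sl=(slice(170,225),slice(235,280)) if n=='scene' else (slice(195,235),slice(370,420))
    Q=P[sl].reshape(-1,3); q=Q[(Q[:,2]>58)&(Q[:,2]<72)]
    print(' rack top',len(q),np.median(q[:,2]),rect(q[:,:2]),q[:,:2].mean(0))
    t=Q[(Q[:,2]>8)]; print(' all',rect(t[:,:2]), 'table z',np.median(Q[Q[:,2]<8][:,2]))
    h=r.shape
E
```

```text
scene plate 807 47.16642420709945 (array([534.2, 186.8]), array([ 55.5, 138. ]), 16.6) [536.56017517 187.12694407]
 pin 8 [408.625 231.25 ] [506.2 226.8  49.8]
 pin 10 [374.5 233.8] [533.4 141.4  49.8]
 rack top 293 61.65801968894914 (array([ 467.1, -197.4]), array([92.8, 63.4]), 4.5) [ 468.37882711 -196.32872062]
 all (array([841.8, -63. ]), array([899.4,  97.2]), 19.9) table z 1.7596326380134997
side plate 593 46.47603877584811 (array([529.3, 188.8]), array([ 51.9, 139.9]), 17.6) [527.39395685 197.99085747]
 pin 10 [309.5 263.1] [568.  126.3  46.7]
 pin 12 [323.25 264.5 ] [535.2 117.9  47. ]
 pin 21 [319. 269.] [535.1 139.1  47.9]
 pin 19 [312.78947368 292.36842105] [507.6 227.   49.3]
 rack top 218 61.455148728941765 (array([ 467.1, -197.4]), array([90., 70.]), 4.7) [ 466.94385862 -198.13839207]
 all (array([259.6, 464.4]), array([ 107.4, 1585.6]), 17.3) table z 1.0404639103356885
```

```bash
python3 - <<'E'
import cv2,numpy as np
a=cv2.imread('pics/scene0.png'); b=cv2.imread('pics/side0.png')
f=lambda i,x,y,s=70:cv2.resize(i[y-s//2:y+s//2,x-s//2:x+s//2],(400,300) if 0 else (300,300),interpolation=2)
cv2.imwrite('pics/crops.png',np.vstack([np.hstack([f(a,392,240),f(a,257,198)]),np.hstack([f(b,311,288),f(b,396,214)])]))
E
```

```text
(no output)
```

View pics/crops.png

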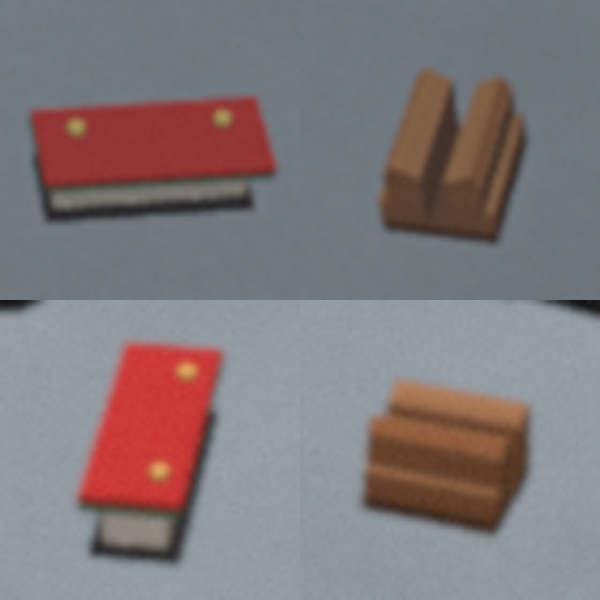

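```bash
cat >> h.py <<'E'
def pose():
    s=env.state(); r=s['tcp_rot']; return np.array(s['eef_pos']),r[2]
def plan(*wp):
    "each wp: x,y,z,yaw -> shift and turn in the tool axes at its start"
    p,y=pose()
    for w in wp:
        d=np.array(w[:3])-p; c,s=np.cos(y),np.sin(y)
        t=(y-w[3]+np.pi)%(2*np.pi)-np.pi
        print([round(float(v),1) for v in (c*d[0]+s*d[1],s*d[0]-c*d[1],-d[2])],round(float(t),3),'rows>=',round(float(max(np.linalg.norm(d)/41.7,abs(t)/.125)),1))
        p,y=np.array(w[:3],float),w[3]
E
python3 - <<'E'
from h import *
plan((360,-410,210,.99),(470,-240,200,1.59),(520,-60,190,1.873),(515,135,170,1.873),(514.5,243,120,1.873))
E
```

```text
[175.1, -108.0, 4.1] -0.596 rows>= 4.9
[202.5, -1.3, 10.0] -0.6 rows>= 4.9
[179.0, 53.4, 10.0] -0.283 rows>= 4.5
[187.7, 53.3, 20.0] 0.0 rows>= 4.7
[103.3, 31.7, 50.0] 0.0 rows>= 2.9
```

```bash
python3 steer.py '[[175,-108,4,-0.596,1],[175,-108,4,-0.596,1],[175,-108,4,-0.596,1],[175,-108,4,-0.596,1],[175,-108,4,-0.596,1]]'
python3 steer.py '[[202,-1,10,-0.6,1],[202,-1,10,-0.6,1],[202,-1,10,-0.6,1],[202,-1,10,-0.6,1],[202,-1,10,-0.6,1]]'
python3 steer.py '[[179,53,10,-0.283,1],[179,53,10,-0.283,1],[179,53,10,-0.283,1],[179,53,10,-0.283,1],[179,53,10,-0.283,1]]'
python3 steer.py '[[188,53,20,0,1],[188,53,20,0,1],[188,53,20,0,1],[188,53,20,0,1],[188,53,20,0,1]]'
python3 - <<'E'
from h import *
s=env.state(); i,im,d=cam('wrist'); print(i,d[d>0].min(),(d>0).mean()); np.savez('w1.npz',im=im,d=d); cv2.imwrite('pics/w1.png',im[...,::-1])
print(s['eef_pos'],s['tcp_rot'],s['ft_force'])
plan((514.5,243,120,1.873))
E
```

```text
t: 0.52
eef_pos: [360.7, -408.3, 210.4]
tcp_rot: [-3.141, -0.0, 0.996]
ft_force: [0.8, 0.0, 0.2]
opening: 0.999
grip_force: 0.0
t: 0.93
eef_pos: [470.9, -238.5, 200.4]
tcp_rot: [-3.141, -0.0, 1.597]
ft_force: [-0.6, -0.5, 0.5]
opening: 1.001
grip_force: 0.0
t: 1.35
eef_pos: [519.9, -57.2, 190.3]
tcp_rot: [-3.141, -0.001, 1.875]
ft_force: [0.2, -0.4, -0.7]
opening: 1.0
grip_force: 0.0
t: 1.77
eef_pos: [513.5, 137.2, 170.1]
tcp_rot: [-3.141, -0.0, 1.874]
ft_force: [0.5, -0.2, -0.2]
opening: 0.998
grip_force: 0.0
{'vertical_fov': 65.70646984690485, 'cx': 316.9817188748279, 'cy': 242.47706850642896, 'origin': array([491.66056429, 209.24496689, 340.35153673]), 'attitude': array([2.87107630e+00, 8.04895620e-05, 3.02437231e-01])} 50.002033 0.9926041666666666
[513.54086049 137.23959333 170.13647838] [-3.14106389e+00 -2.68504951e-04  1.87380432e+00] [ 0.45654828 -0.22883196 -0.22203235]
[97.6, 32.0, 49.7] 0.002 rows>= 2.7
```

View pics/w1.png

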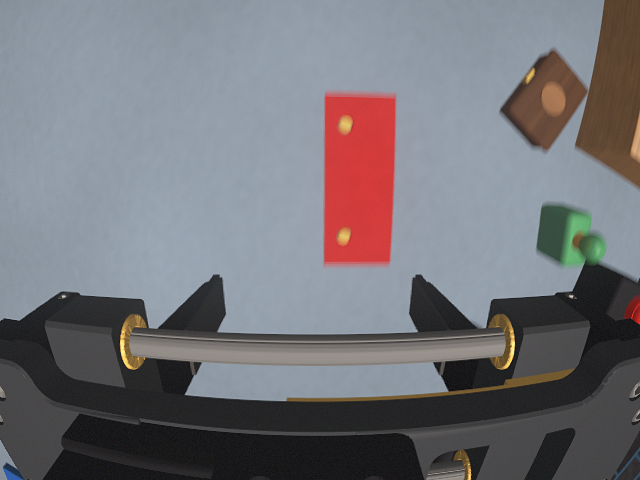

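```bash
cat >> h.py <<'E'
def fish(i,uv,z):
    "wrist pixels -> world points on the plane z"
    f=240/np.tan(np.radians(i['vertical_fov'])/2); uv=np.atleast_2d(uv)-[i['cx'],i['cy']]
    r=np.linalg.norm(uv,axis=1,keepdims=True); th=r/f
    D=np.hstack([uv/np.maximum(r,1e-9)*np.sin(th),np.cos(th)])@Rm(i['attitude']).T
    return np.array(i['origin'])+D*((z-i['origin'][2])/D[:,2])[:,None]
def plate(i,im,z=46.,zp=49.,green=False):
    im=im.astype(int);r,g,b=im[...,0],im[...,1],im[...,2]
    m=((g>r+40)&(g>b+20)) if green else ((r>110)&(g<80)&(b<80))
    k,l,st,_=cv2.connectedComponentsWithStats(m.astype(np.uint8)); j=1+np.argmax(st[1:,4])
    C,_=cv2.findContours((l==j).astype(np.uint8),cv2.RETR_EXTERNAL,cv2.CHAIN_APPROX_NONE)
    c=max(C,key=len)[:,0].astype(float); Q=fish(i,c,z)[:,:2]
    (cc,s,a)=cv2.minAreaRect(Q.astype(np.float32)); print('plate',np.round(cc,1),np.round(s,1),round(a,2))
    hull=cv2.fillPoly(np.zeros(m.shape,np.uint8),[max(C,key=len)],1)
    mp=(hull>0)&(r>140)&(g>100)&(b<140)
    k,l,st,ce=cv2.connectedComponentsWithStats(mp.astype(np.uint8)); p=[]
    for j in range(1,k):
        if st[j,4]>15: p.append(fish(i,ce[j],zp)[0]); print(' pin',st[j,4],ce[j].round(1),p[-1].round(1))
    return cc,a,p
E
python3 - <<'E'
from h import *
z=np.load('w1.npz'); i={'vertical_fov': 65.70646984690485, 'cx': 316.9817188748279, 'cy': 242.47706850642896, 'origin': np.array([491.66056429, 209.24496689, 340.35153673]), 'attitude': np.array([2.87107630e+00, 8.04895620e-05, 3.02437231e-01])}
plate(i,z['im'])
E
```

```text
plate [533.  189.9] [ 54.8 134.1] 17.43
 pin 219 [345.  124.1] [508.1 229.2  49. ]
 pin 189 [343.4 235.9] [534.5 143.7  49. ]
```

```bash
python3 - <<'E'
from h import *
plan((515.2,244.4,120,1.871),(515.2,244.4,22,1.871))
E
```

```text
[98.7, 33.1, 49.7] 0.004 rows>= 2.8
[0.0, 0.0, 98.0] 0.0 rows>= 2.4
```

```bash
python3 steer.py '[[99,33,50,0.004,1],[99,33,50,0.004,1],[99,33,50,0.004,1],[99,33,70,0.004,1],[99,33,90,0.004,1]]'
python3 steer.py '[[0,0,40,0,1],[0,0,58,0,1],[0,0,58,0,1],[0,0,58,0,0.72],[0,0,58,0,0.66]]'
python3 steer.py '[[0,0,0,0,0.62],[0,0,0,0,0.62]]'
```

```text
t: 2.23
eef_pos: [516.0, 240.3, 79.6]
tcp_rot: [3.141, 0.0, 1.872]
ft_force: [0.3, 0.3, 0.5]
opening: 0.999
grip_force: 0.0
t: 2.65
eef_pos: [517.0, 238.8, 23.7]
tcp_rot: [3.14, 0.0, 1.869]
ft_force: [-0.1, -0.3, -0.2]
opening: 0.907
grip_force: 0.0
t: 2.82
eef_pos: [517.1, 238.8, 24.1]
tcp_rot: [3.139, 0.0, 1.869]
ft_force: [0.2, -0.8, 0.1]
opening: 0.774
grip_force: 0.0
```

```bash
python3 steer.py '[[5,0,2,0,0.62],[5,0,2,0,0.62],[5,0,2,0,0.5]]'; python3 steer.py '[[0,0,0,0,0.4],[0,0,0,0,0.4],[0,0,0,0,0.4]]'; python3 -c "
from h import *; s=env.state(); print(s['moment'],s['joints'])"
```

```text
t: 3.07
eef_pos: [514.9, 243.8, 20.9]
tcp_rot: [3.141, 0.0, 1.869]
ft_force: [0.3, -0.2, -0.5]
opening: 0.6
grip_force: 0.0
t: 3.32
eef_pos: [514.9, 243.7, 20.8]
tcp_rot: [3.141, -0.0, 1.869]
ft_force: [-2.5, 2.8, 4.9]
opening: 0.588
grip_force: 30.0
[ 0.59742569  0.23159974 -0.01015715] [3.26050722e-01 6.74959984e-01 1.85947147e+00 2.62110722e-04
 6.06836594e-01 2.78066752e-02]
```

```bash
python3 steer.py '[[0,0,-4,0,0.4],[0,0,-8,0,0.4],[0,0,-12,0,0.4],[0,0,-18,0,0.4],[0,0,-24,0,0.4]]';python3 steer.py '[[0,0,-30,0,0.4],[0,0,-60,0,0.4],[0,0,-90,0,0.4],[0,0,-120,0,0.4],[0,0,-160,0,0.4]]'
python3 steer.py '[[0,0,0,0,0.4]]'
python3 - <<'E'
from h import *
print(env.state()['moment'])
o=[]
for n in('scene','side'):
    i,im,d=cam(n); u,v=(390,215) if n=='scene' else (325,255); 
    o.append(cv2.resize(im[v-75:v+75,u-75:u+75,::-1],(400,400),interpolation=2))
cv2.imwrite('pics/lift.png',np.hstack(o))
E
```

```text
t: 3.73
eef_pos: [514.9, 243.3, 45.1]
tcp_rot: [-3.141, 0.0, 1.869]
ft_force: [0.9, -0.4, -1.6]
opening: 0.586
grip_force: 30.0
t: 4.15
eef_pos: [513.9, 243.0, 205.3]
tcp_rot: [-3.139, 0.0, 1.869]
ft_force: [0.6, 0.5, -2.2]
opening: 0.587
grip_force: 30.0
t: 4.23
eef_pos: [517.0, 244.2, 212.0]
tcp_rot: [3.131, -0.0, 1.869]
ft_force: [0.6, 0.1, -1.4]
opening: 0.584
grip_force: 30.0
[ 0.14693751 -0.16929982  0.04877534]
```

View pics/lift.png

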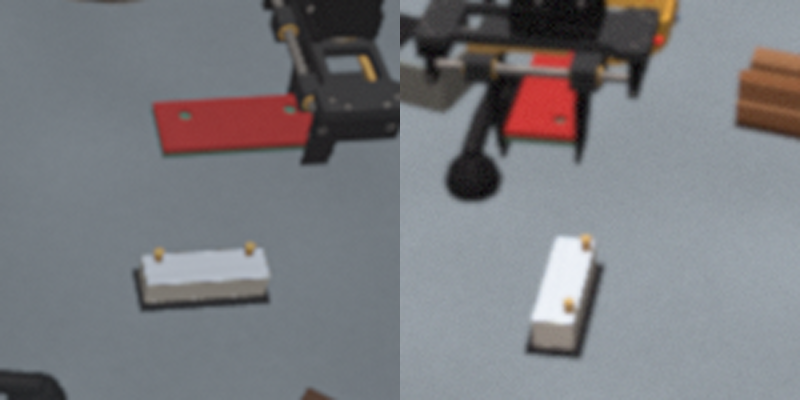

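```bash
python3 - <<'E'
from h import *
a=np.radians(4.6); ex=np.array([np.cos(a),np.sin(a)]); ey=np.array([-ex[1],ex[0]])
for n in('scene','side'):
    P=np.load(f'{n}0.npz')['P'].reshape(-1,3)
    q=P[:,:2]-[467.2,-197.4]; s=q@ex; t=q@ey
    m=(abs(s)<30)&(abs(t)<48); 
    print(n,[(k,*np.percentile(P[m&(abs(t-k)<2),2],[10,50,90]).round(0)) for k in range(-44,46,4) if (m&(abs(t-k)<2)).sum()>3])
    top=m&(P[:,2]>57)
    print('t hist',np.histogram(t[top],np.arange(-40,42,4))[0])
    o=(P[:,0]>350)&(P[:,0]<650)&(P[:,1]>-480)&(P[:,1]<80)&(P[:,2]>12)&(P[:,2]<130)&~((abs(s)<52)&(abs(t)<48))
    g=np.zeros((30,56),np.uint8); np.maximum.at(g,(((P[o,0]-350)/10).astype(int),((P[o,1]+480)/10).astype(int)),P[o,2].astype(np.uint8))
    k,l,st,c=cv2.connectedComponentsWithStats(cv2.dilate(g,np.ones((3,3),np.uint8)))
    for j in range(1,k):
        x,y,w,h,A=st[j]; print(' obj x',350+10*y,350+10*(y+h),'y',-480+10*x,-480+10*(x+w),'zmax',g[l==j].max())
plan((514.9,243.7,21,1.869))
E
```

```text
scene [(-32, np.float64(54.0), np.float64(56.0), np.float64(58.0)), (-28, np.float64(61.0), np.float64(62.0), np.float64(65.0)), (-24, np.float64(61.0), np.float64(64.0), np.float64(66.0)), (-20, np.float64(59.0), np.float64(62.0), np.float64(63.0)), (-16, np.float64(57.0), np.float64(59.0), np.float64(61.0)), (-12, np.float64(29.0), np.float64(56.0), np.float64(60.0)), (-8, np.float64(12.0), np.float64(33.0), np.float64(57.0)), (-4, np.float64(9.0), np.float64(12.0), np.float64(13.0)), (8, np.float64(54.0), np.float64(57.0), np.float64(59.0)), (12, np.float64(56.0), np.float64(59.0), np.float64(60.0)), (16, np.float64(58.0), np.float64(60.0), np.float64(63.0)), (20, np.float64(61.0), np.float64(63.0), np.float64(64.0)), (24, np.float64(62.0), np.float64(63.0), np.float64(66.0)), (28, np.float64(56.0), np.float64(60.0), np.float64(64.0)), (32, np.float64(31.0), np.float64(44.0), np.float64(57.0)), (36, np.float64(2.0), np.float64(22.0), np.float64(32.0)), (40, np.float64(-1.0), np.float64(1.0), np.float64(6.0)), (44, np.float64(-1.0), np.float64(1.0), np.float64(4.0))]
t hist [ 0  0 
[... 566 characters left out ...]
loat64(51.0), np.float64(55.0), np.float64(58.0)), (12, np.float64(58.0), np.float64(58.0), np.float64(59.0)), (20, np.float64(36.0), np.float64(56.0), np.float64(62.0)), (24, np.float64(36.0), np.float64(57.0), np.float64(63.0)), (28, np.float64(28.0), np.float64(46.0), np.float64(60.0)), (32, np.float64(6.0), np.float64(35.0), np.float64(55.0)), (36, np.float64(3.0), np.float64(20.0), np.float64(38.0)), (40, np.float64(0.0), np.float64(13.0), np.float64(30.0)), (44, np.float64(-4.0), np.float64(2.0), np.float64(20.0))]
t hist [ 0  2  8 17 24 19 13  9  2  0  0  0  3  2  6 17 21 19  4  1]
 obj x 400 570 y -480 -430 zmax 41
 obj x 620 650 y -330 -210 zmax 77
[0.2, -0.2, 185.2] -0.0 rows>= 4.4
```

```bash
python3 steer.py '[[0,0,40,0,0.4],[0,0,80,0,0.4],[0,0,120,0,0.4],[0,0,150,0,0.4],[0,0,155,0,0.4]]'; python3 steer.py '[[0,0,0,0,0.4],[0,0,0,0,0.4]]'; python3 - <<'E'
from h import *
plan((514.9,243.6,33,1.869))
i,im,d=cam('wrist'); cv2.imwrite('pics/w2.png',im[...,::-1]); 
E
```

```text
t: 4.75
eef_pos: [511.7, 242.2, 43.8]
tcp_rot: [-3.132, 0.0, 1.869]
ft_force: [-1.1, -0.2, -2.5]
opening: 0.585
grip_force: 30.0
t: 4.92
eef_pos: [515.1, 243.5, 50.1]
tcp_rot: [-3.141, 0.0, 1.869]
ft_force: [0.7, 0.0, -2.1]
opening: 0.587
grip_force: 30.0
[0.1, -0.2, 17.1] -0.0 rows>= 0.4
```

```bash
python3 steer.py '[[0,0,8,0,0.4],[0,0,14,0,0.4],[0,0,18,0,0.4],[0,0,21,0,0.4]]';  python3 steer.py '[[0,0,3,0,0.4],[0,0,6,0,0.4],[0,0,8,0,0.4],[0,0,8,0,0.4]]'
```

```text
t: 5.3
eef_pos: [514.9, 243.4, 28.4]
tcp_rot: [3.141, 0.0, 1.869]
ft_force: [-0.1, 0.2, -1.5]
opening: 0.584
grip_force: 30.0
t: 5.63
eef_pos: [514.9, 243.5, 20.9]
tcp_rot: [3.141, 0.0, 1.869]
ft_force: [0.0, -0.4, 2.5]
opening: 0.586
grip_force: 30.0
```

```bash
python3 steer.py '[[0,0,0,0,0.75],[0,0,0,0,0.75],[-33,0,0,0,0.75],[-33,0,0,0,0.7],[-33,0,0,0,0.5]]';  python3 steer.py '[[0,0,0,0,0.4],[0,0,0,0,0.4],[0,0,0,0,0.4],[0,0,0,0,0.4]]'
```

```text
t: 6.05
eef_pos: [525.0, 211.0, 20.6]
tcp_rot: [3.141, 0.0, 1.867]
ft_force: [0.0, 0.6, -0.1]
opening: 0.676
grip_force: 0.0
t: 6.38
eef_pos: [524.5, 212.4, 20.6]
tcp_rot: [3.141, 0.0, 1.869]
ft_force: [0.6, 0.8, -0.1]
opening: 0.589
grip_force: 30.0
```

```bash
python3 steer.py '[[0,0,-4,0,0.4],[0,0,-8,0,0.4],[0,0,-14,0,0.4],[0,0,-22,0,0.4],[0,0,-30,0,0.4]]'; python3 steer.py '[[0,0,-30,0,0.4],[0,0,-60,0,0.4],[0,0,-70,0,0.4],[0,0,-70,0,0.4]]'; python3 - <<'E'
from h import *
plan((510,60,120,1.869),(497,-120,125,1.7),(471.2,-247.2,125,1.651),(471.2,-247.2,80,1.651))
E
```

```text
t: 6.8
eef_pos: [524.6, 211.9, 51.5]
tcp_rot: [3.141, 0.0, 1.869]
ft_force: [0.3, -0.1, -1.8]
opening: 0.584
grip_force: 30.0
t: 7.13
eef_pos: [525.7, 212.2, 123.5]
tcp_rot: [3.136, 0.0, 1.869]
ft_force: [0.0, -0.4, -2.3]
opening: 0.588
grip_force: 30.0
[-140.9, -59.7, 3.5] -0.0 rows>= 3.7
[-168.2, -65.3, -5.0] 0.169 rows>= 4.3
[-122.8, -42.0, -0.0] 0.049 rows>= 3.1
[0.0, 0.0, 45.0] 0.0 rows>= 1.1
```

```bash
python3 steer.py '[[-30,-13,0,0,0.4],[-70,-30,0,0,0.4],[-110,-47,0,0,0.4],[-141,-60,0,0,0.4]]'; python3 steer.py '[[-40,-16,0,0.04,0.4],[-80,-31,0,0.08,0.4],[-120,-47,0,0.13,0.4],[-150,-58,0,0.169,0.4],[-168,-65,0,0.169,0.4]]'; python3 steer.py '[[-40,-14,0,0.02,0.4],[-80,-28,0,0.049,0.4],[-110,-38,0,0.049,0.4],[-123,-42,0,0.049,0.4],[-123,-42,0,0.049,0.4]]';  python3 - <<'E'
from h import *
plan((471.2,-247.2,80,1.651))
E
```

```text
t: 7.47
eef_pos: [507.3, 57.8, 119.4]
tcp_rot: [-3.14, -0.0, 1.87]
ft_force: [1.6, 0.1, -2.4]
opening: 0.586
grip_force: 30.0
t: 7.88
eef_pos: [494.9, -123.5, 119.4]
tcp_rot: [-3.14, -0.0, 1.695]
ft_force: [0.4, 0.0, -2.2]
opening: 0.587
grip_force: 30.0
t: 8.3
eef_pos: [469.1, -249.9, 119.4]
tcp_rot: [-3.141, -0.0, 1.647]
ft_force: [0.4, 0.5, -1.9]
opening: 0.589
grip_force: 30.0
[2.6, 2.3, 39.4] -0.004 rows>= 0.9
```

```bash
python3 steer.py '[[2,2,30,-0.004,0.4],[2,2,55,-0.004,0.4],[2,2,65,-0.004,0.4],[2,2,65,-0.004,0.4]]'; python3 steer.py '[[0,0,3,0,0.4],[0,0,6,0,0.4],[0,0,8,0,0.4]]'; python3 steer.py '[[0,0,2,0,0.4],[0,0,4,0,0.4]]'
```

```text
t: 8.63
eef_pos: [470.9, -243.6, 53.3]
tcp_rot: [-3.138, -0.003, 1.656]
ft_force: [-0.4, 0.3, -1.7]
opening: 0.59
grip_force: 30.0
t: 8.88
eef_pos: [472.3, -245.4, 48.3]
tcp_rot: [3.14, 0.001, 1.655]
ft_force: [0.1, -0.3, -2.1]
opening: 0.587
grip_force: 30.0
t: 9.05
eef_pos: [472.4, -246.0, 44.9]
tcp_rot: [3.14, 0.002, 1.655]
ft_force: [-2.8, -3.0, 9.2]
opening: 0.586
grip_force: 30.0
```

```bash
python3 steer.py '[[0,0,1,0,0.4],[0,0,3,0,0.4],[0,0,4,0,0.4]]'; python3 steer.py '[[0,0,2,0,0.4],[0,0,4,0,0.4],[0,0,4,0,0.4]]'; python3 steer.py '[[0,0,2,0,0.4],[0,0,4,0,0.4],[0,0,4,0,0.4]]'
python3 - <<'E'
from h import *
print(env.state()['moment'])
o=[]
for n in('scene','side'):
    i,im,d=cam(n); u,v=(250,180) if n=='scene' else (410,195); np.savez(n+'1.npz',P=pts(i,d),im=im)
    o.append(cv2.resize(im[v-75:v+75,u-75:u+75,::-1],(400,400),interpolation=2))
cv2.imwrite('pics/tilt.png',np.hstack(o))
E
```

```text
t: 9.3
eef_pos: [472.5, -246.2, 41.0]
tcp_rot: [3.139, 0.002, 1.655]
ft_force: [-3.2, -3.0, 9.0]
opening: 0.585
grip_force: 30.0
t: 9.55
eef_pos: [472.4, -246.1, 36.8]
tcp_rot: [3.14, 0.002, 1.655]
ft_force: [-1.9, -2.2, 7.2]
opening: 0.586
grip_force: 30.0
t: 9.8
eef_pos: [472.4, -246.0, 32.9]
tcp_rot: [3.14, 0.002, 1.655]
ft_force: [-2.1, -0.4, 7.3]
opening: 0.583
grip_force: 30.0
[0.06235303 0.18603757 0.07398493]
```

View pics/tilt.png

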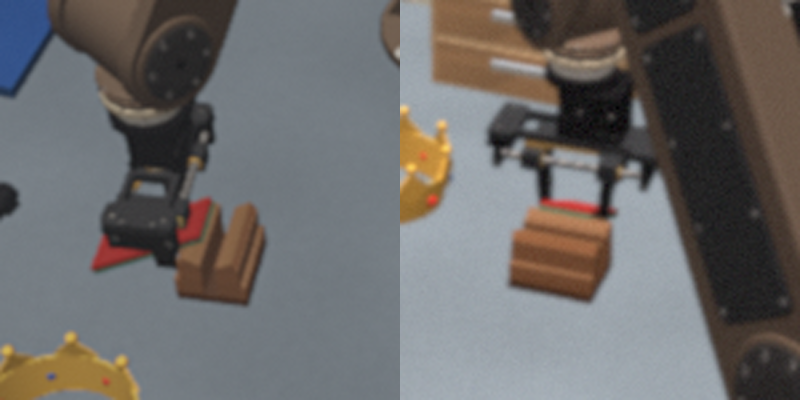

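```bash
cat >> h.py <<'E'
def tilt(P,im,green=False,box=160):
    "plate plane in tool coords relative to the grasp point: (along tool x, along tool y, up)"
    p,y=pose(); r,g,b=[im[...,k].astype(int) for k in range(3)]
    m=((g>r+25)&(g>b+15)) if green else ((r>100)&(g<75)&(b<80))
    Q=P[m]-(p+[0,0,19]); Q=Q[np.linalg.norm(Q,axis=1)<box]
    x=Q[:,0]*np.cos(y)+Q[:,1]*np.sin(y); w=Q[:,0]*np.sin(y)-Q[:,1]*np.cos(y)
    (a,b),*_=np.linalg.lstsq(np.c_[x,x*0+1],Q[:,2],rcond=None); e=Q[:,2]-a*x-b; k=abs(e)<8
    (a,b),*_=np.linalg.lstsq(np.c_[x[k],x[k]*0+1],Q[k,2],rcond=None)
    print('n',k.sum(),'slope deg',round(np.degrees(np.arctan(a)),1),'h0',round(b,1),'x',np.percentile(x[k],[1,99]).round(1),'z',np.percentile(Q[k,2],[1,99]).round(1),'y',np.percentile(w[k],[1,99]).round(1))
E
python3 - <<'E'
from h import *
for n in('scene','side'):
    z=np.load(n+'1.npz'); tilt(z['P'],z['im'])
E
```

```text
n 158 slope deg 27.2 h0 10.3 x [-81.7  39.5] z [-32.2  30.3] y [-23.4  28.6]
n 109 slope deg -29.8 h0 30.0 x [10.2 94.9] z [-28.4  21.4] y [-44.5  38.1]
```

```bash
cat >> h.py <<'E'
A=np.radians(4.6); EX=np.array([np.cos(A),np.sin(A)]); EY=np.array([-EX[1],EX[0]])
def rack():
    "t (across slot), s (along), axis height of the grip, yaw error"
    p,y=pose(); q=p[:2]-[467.2,-197.4]; print('t %.1f s %.1f axis z %.1f yaw-err %.3f'%(q@EY,q@EX,p[2]+20.4,y-1.651))
E
python3 steer.py '[[0,0,-12,0,0.4],[0,0,-40,0,0.4],[0,0,-75,0,0.4],[0,0,-100,0,0.4],[20,0,-100,0,0.4]]'; python3 steer.py '[[40,0,0,0,0.4],[80,0,0,0,0.4],[120,0,0,0,0.4],[150,0,0,0,0.4],[160,0,0,0,0.4]]'; python3 steer.py '[[0,0,30,0,0.4],[0,0,55,0,0.4],[0,0,62,0,0.4],[0,0,62,0,0.4]]'; python3 -c "
from h import *
rack(); i,im,d=cam('scene'); tilt(pts(i,d),im)"
```

```text
t: 10.32
eef_pos: [472.5, -228.5, 136.8]
tcp_rot: [3.134, 0.006, 1.653]
ft_force: [-0.4, -0.0, -2.5]
opening: 0.586
grip_force: 30.0
t: 10.73
eef_pos: [455.8, -62.8, 132.3]
tcp_rot: [3.141, -0.0, 1.657]
ft_force: [0.0, -0.3, -0.8]
opening: 0.587
grip_force: 30.0
t: 11.07
eef_pos: [456.2, -66.1, 68.7]
tcp_rot: [-3.139, -0.001, 1.655]
ft_force: [-0.7, -0.1, -1.5]
opening: 0.588
grip_force: 30.0
t 131.8 s -0.4 axis z 89.1 yaw-err 0.004
n 249 slope deg 27.7 h0 9.9 x [-100.8   38.6] z [-38.4  31.4] y [-25.2  28.9]
```

```bash
python3 steer.py '[[-4,0,0,0,0.4],[-7,0,0,0,0.4]]'; python3 steer.py '[[-3,0,0,0,0.4],[-6,0,0,0,0.4],[-9,0,-6,0,0.4]]';python3 steer.py '[[-5,0,-6,0,0.4],[-10,0,-13,0,0.4]]'; python3 -c "
from h import *
rack();i,im,d=cam('scene'); tilt(pts(i,d),im)"
```

```text
t: 11.28
eef_pos: [458.0, -73.7, 70.8]
tcp_rot: [3.14, 0.001, 1.655]
ft_force: [-0.4, -0.5, -1.9]
opening: 0.585
grip_force: 30.0
t: 11.53
eef_pos: [457.9, -82.1, 75.6]
tcp_rot: [-3.141, -0.001, 1.654]
ft_force: [0.6, 2.7, -3.7]
opening: 0.587
grip_force: 30.0
t: 11.7
eef_pos: [458.7, -92.0, 89.0]
tcp_rot: [-3.141, -0.001, 1.655]
ft_force: [0.3, -0.1, -1.7]
opening: 0.588
grip_force: 30.0
t 105.7 s -0.1 axis z 109.4 yaw-err 0.004
n 240 slope deg 37.8 h0 6.9 x [-75.6  38.3] z [-52.8  38.4] y [-27.   28.1]
```

```bash
python3 steer.py '[[-6,0,-5,0,0.4],[-12,0,-11,0,0.4],[-18,0,-17,0,0.4],[-25,0,-22,0,0.4],[-32,0,-26,0,0.4]]'; python3 steer.py '[[-8,0,-4,0,0.4],[-16,0,-6,0,0.4],[-24,0,-7,0,0.4],[-32,0,-8,0,0.4]]'; python3 - <<'E'
from h import *
rack(); o=[]
for n in('scene','side'):
    i,im,d=cam(n); u,v=(265,180) if n=='scene' else (390,200); tilt(pts(i,d),im)
    o.append(cv2.resize(im[v-75:v+75,u-75:u+75,::-1],(400,400),interpolation=2))
cv2.imwrite('pics/vert.png',np.hstack(o))
E
```

```text
t: 12.17
eef_pos: [461.1, -123.5, 115.0]
tcp_rot: [-3.141, -0.001, 1.654]
ft_force: [-0.2, 6.0, -1.1]
opening: 0.586
grip_force: 30.0
t: 12.5
eef_pos: [464.2, -155.2, 124.0]
tcp_rot: [3.141, -0.001, 1.654]
ft_force: [-1.6, 10.8, 18.7]
opening: 0.587
grip_force: 30.0
t 42.3 s 0.4 axis z 144.4 yaw-err 0.003
n 9 slope deg 36.8 h0 -56.1 x [-72.   -4.9] z [-110.9  -54.5] y [-19.5  39.9]
n 70 slope deg 32.8 h0 -95.6 x [-20.5  -5.9] z [-111.  -97.] y [-42.   37.3]
```

View pics/vert.png

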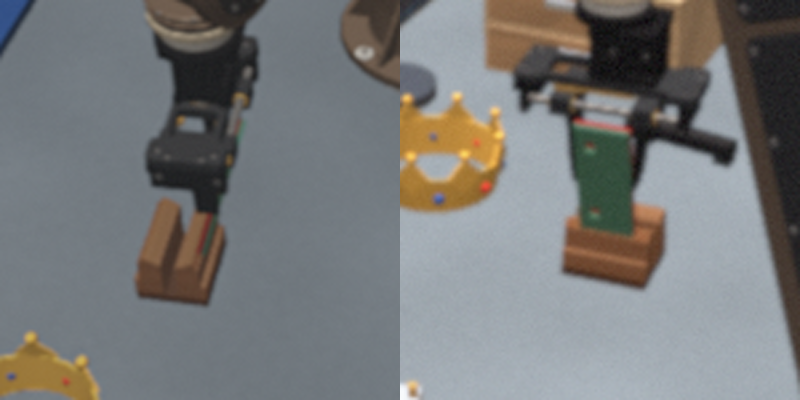

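```bash
python3 steer.py '[[0,0,-5,0,0.4],[-8,0,-8,0,0.4],[-16,0,-8,0,0.4],[-24,0,-7,0,0.4],[-32,0,-6,0,0.4]]'; python3 steer.py '[[-8,0,3,0,0.4],[-16,0,7,0,0.4],[-20,0,10,0,0.4]]'; python3 - <<'E'
from h import *
rack()
for n in('scene','side'):
    i,im,d=cam(n);  tilt(pts(i,d),im,True,120)
E
```

```text
t: 13.02
eef_pos: [467.1, -188.8, 128.4]
tcp_rot: [3.141, 0.0, 1.655]
ft_force: [0.1, 0.3, -2.1]
opening: 0.585
grip_force: 30.0
t: 13.27
eef_pos: [469.0, -208.3, 120.2]
tcp_rot: [3.141, -0.0, 1.654]
ft_force: [-8.7, 11.6, 47.7]
opening: 0.583
grip_force: 30.0
t -11.0 s 0.9 axis z 140.6 yaw-err 0.003
n 2 slope deg -89.4 h0 2920.1 x [32.4 32.4] z [54.9 57.4] y [-6.1  4.2]
n 155 slope deg 74.6 h0 -67.0 x [-2.2 34.5] z [-70.9  53.6] y [-22.1  24.5]
```

```bash
python3 steer.py '[[0,0,-8,0,0.4],[0,0,-12,0,0.4]]'; python3 - <<'E'
from h import *
rack(); o=[]
for n in('scene','side'):
    i,im,d=cam(n); u,v=(258,180) if n=='scene' else (395,190); tilt(pts(i,d),im,True,120)
    o.append(cv2.resize(im[v-60:v+60,u-60:u+60,::-1],(400,400),interpolation=2))
cv2.imwrite('pics/over.png',np.hstack(o))
E
```

```text
t: 13.53
eef_pos: [468.7, -208.1, 130.9]
tcp_rot: [3.142, 0.0, 1.654]
ft_force: [-0.6, -1.2, -1.8]
opening: 0.581
grip_force: 30.0
t -10.8 s 0.6 axis z 151.3 yaw-err 0.003
n 5 slope deg 38.5 h0 29.8 x [32.4 33.6] z [54.5 57.9] y [-18.3   6.5]
n 120 slope deg 74.8 h0 -67.3 x [-1.7 33.8] z [-71.4  53.8] y [-21.9  22.6]
```

View pics/over.png

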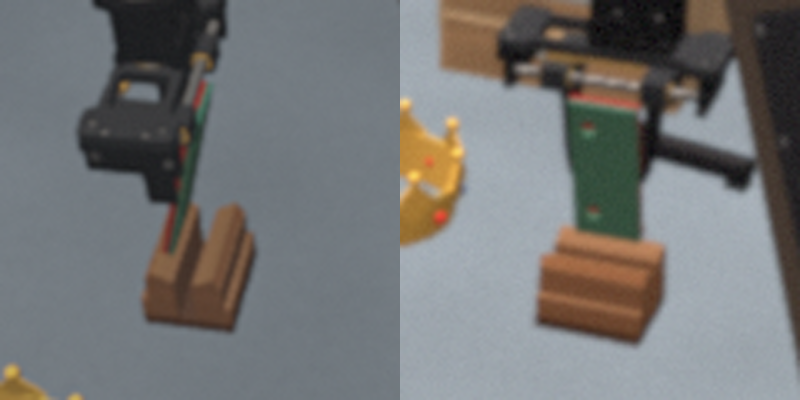

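```bash
python3 steer.py '[[6,0,-10,0,0.4],[20,0,-10,0,0.4],[28,0,-6,0,0.4],[28,0,2,0,0.4],[28,0,6,0,0.4]]'; python3 steer.py '[[0,0,2,0,0.4],[0,0,4,0,0.4],[0,0,4,0,0.4]]'; python3 -c "
from h import *
rack()"
```

```text
t: 14.05
eef_pos: [466.0, -178.6, 123.5]
tcp_rot: [-3.141, -0.0, 1.656]
ft_force: [-0.5, 0.0, -1.4]
opening: 0.584
grip_force: 30.0
t: 14.3
eef_pos: [466.6, -180.0, 120.4]
tcp_rot: [3.141, 0.0, 1.655]
ft_force: [-0.6, -0.5, 1.5]
opening: 0.581
grip_force: 30.0
t 17.4 s 0.8 axis z 140.8 yaw-err 0.004
```

```bash
python3 steer.py '[[-7,0,0,0,0.4],[-14,0,-1,0,0.4],[-21,0,-1,0,0.4],[-28,0,-1,0,0.4]]'; python3 steer.py '[[-7,0,0,0,0.4],[-14,0,1,0,0.4],[-21,0,3,0,0.4],[-28,0,5,0,0.4]]';python3 -c "
from h import *
rack()
for n in('scene','side'):
    i,im,d=cam(n);  tilt(pts(i,d),im,True,120)
"
```

```text
t: 14.63
eef_pos: [468.7, -208.6, 121.5]
tcp_rot: [-3.141, 0.0, 1.654]
ft_force: [0.3, 0.4, -1.5]
opening: 0.58
grip_force: 30.0
t: 14.97
eef_pos: [472.6, -237.2, 119.0]
tcp_rot: [3.137, 0.003, 1.654]
ft_force: [-1.0, -1.4, 35.9]
opening: 0.534
grip_force: 30.3
t -40.1 s 2.2 axis z 139.4 yaw-err 0.003
n 3 slope deg -6.1 h0 -53.3 x [26.3 28.5] z [-57.7 -54. ] y [1.6 4.6]
n 113 slope deg -77.9 h0 108.2 x [15.1 33.9] z [-52.8  44.6] y [-23.   24.3]
```

```bash
cat >> h.py <<'E'
def wpts(i,d):
    f=240/np.tan(np.radians(i['vertical_fov'])/2); v,u=np.mgrid[:480,:640]; a=np.stack([u-i['cx'],v-i['cy']],-1)
    r=np.linalg.norm(a,axis=-1,keepdims=True); t=np.tan(np.minimum(r/f,1.4))
    P=np.concatenate([a/np.maximum(r,1e-9)*t,np.ones_like(t)],-1)*d[...,None]
    return P@Rm(i['attitude']).T+np.array(i['origin'])
def tool(P):
    p,y=pose(); Q=P-(p+[0,0,19]); return np.stack([Q[...,0]*np.cos(y)+Q[...,1]*np.sin(y),Q[...,0]*np.sin(y)-Q[...,1]*np.cos(y),Q[...,2]],-1)
def colours(im):
    r,g,b=[im[...,k].astype(int) for k in range(3)]
    return {'red':(r>90)&(g<75)&(b<80),'green':(g>r+20)&(g>b+10)}
E
python3 - <<'E'
from h import *
for n in('wrist','scene','side'):
    i,im,d=cam(n); T=tool(wpts(i,d) if n=='wrist' else pts(i,d)); np.savez(n+'9.npz',im=im,T=T)
    near=(abs(T[...,0])<130)&(abs(T[...,1])<45)&(T[...,2]>-130)&(T[...,2]<70)&(d>0)
    for c,m in colours(im).items():
        Q=T[m&near]; print(n,c,len(Q))
        if len(Q)>20:
            for lo in range(-120,70,20):
                q=Q[(Q[:,2]>=lo)&(Q[:,2]<lo+20)]
                if len(q)>4: print('  z',lo,len(q),'x med %.1f  y %.1f..%.1f'%(np.median(q[:,0]),q[:,1].min(),q[:,1].max()))
E
```

```text
wrist red 1628
  z -120 198 x med 32.3  y -44.7..42.0
  z -100 150 x med 32.3  y -35.7..42.8
  z 20 85 x med 18.0  y -26.6..27.2
  z 60 1093 x med 12.9  y -26.7..27.3
wrist green 16304
  z -80 592 x med 29.0  y -27.7..27.3
  z -60 1022 x med 28.0  y -27.6..27.8
  z -40 1335 x med 26.9  y -27.5..27.6
  z -20 1928 x med 25.8  y -27.7..27.9
  z 0 2646 x med 24.6  y -27.7..27.9
  z 20 4017 x med 23.5  y -27.8..28.2
  z 40 4764 x med 22.4  y -27.8..28.3
scene red 242
  z -120 91 x med 52.9  y -43.9..44.7
  z -100 92 x med 50.7  y -43.6..44.9
  z -80 12 x med 22.6  y -11.7..43.1
  z -60 6 x med 20.5  y 22.7..26.7
  z -40 8 x med 20.7  y 23.6..27.7
  z -20 7 x med 19.2  y 25.1..26.2
  z 0 5 x med 18.9  y 24.5..27.6
  z 60 11 x med 16.0  y -25.1..1.0
scene green 17
side red 284
  z -120 95 x med 75.9  y -44.8..37.4
  z -100 119 x med 70.7  y -44.9..38.6
  z -60 6 x med 18.7  y 10.3..16.4
  z 20 5 x med 15.7  y 10.3..16.4
side green 769
  z -80 63 x med 26.2  y -24.9..25.4
  z -60 91 x med 26.5  y -25.2..27.8
  z -40 117 x med 25.9  y -26.3..24.2
  z -20 123 x med 24.9  y -25.4..25.5
  z 0 130 x med 23.4  y -26.6..26.2
  z 20 112 x med 22.4  y -26.0..27.2
  z 40 120 x med 20.7  y -25.9..30.1
  z 60 13 x med 21.4  y -19.7..25.3
```

```bash
cat >> h.py <<'E'
def held():
    i,im,d=cam('wrist'); T=tool(wpts(i,d)); near=(abs(T[...,0])<110)&(abs(T[...,1])<40)&(T[...,2]>-125)&(T[...,2]<75)&(d>0)
    Q=T[colours(im)['green']&near]; 
    if len(Q)<100: print('no green',len(Q)); return T,im
    a,b=np.polyfit(Q[:,2],Q[:,0],1); print('green face: x at grasp %.1f, dx/dz %.3f (deg %.1f) z %.1f..%.1f x %.1f..%.1f y %.1f..%.1f n %d'%(b,a,np.degrees(np.arctan(a)),*np.percentile(Q[:,2],[.3,99.7]),*np.percentile(Q[:,0],[.3,99.7]),*np.percentile(Q[:,1],[.3,99.7]),len(Q)))
    return T,im
E
python3 steer.py '[[0,0,-3,0,0.4]]'; python3 -c "
from h import *
rack(); held()"
```

```text
t: 15.3
eef_pos: [471.6, -236.6, 120.5]
tcp_rot: [3.14, 0.002, 1.654]
ft_force: [0.2, -0.6, -2.3]
opening: 0.531
grip_force: 30.0
t -39.5 s 1.2 axis z 140.9 yaw-err 0.003
green face: x at grasp 24.1, dx/dz -0.042 (deg -2.4) z -75.8..57.1 x 18.6..27.4 y -27.1..28.2 n 15829
```

```bash
python3 steer.py '[[4,0,-4,0,0.4],[9,0,-4,0,0.4],[14,0,-4,0,0.4],[17,0,-4,0,0.4],[17,0,-2,0,0.4]]'; python3 -c "
from h import *
rack(); held()"; python3 steer.py '[[0,0,3,0,0.4],[0,0,6,0,0.4],[0,0,9,0,0.4],[0,0,9,0,0.4]]'
```

```text
t: 15.77
eef_pos: [469.4, -217.7, 121.5]
tcp_rot: [-3.141, -0.0, 1.656]
ft_force: [0.8, -0.3, -1.1]
opening: 0.527
grip_force: 30.1
t -20.4 s 0.6 axis z 141.9 yaw-err 0.005
green face: x at grasp 22.9, dx/dz -0.014 (deg -0.8) z -73.5..57.6 x 18.1..24.5 y -27.0..28.1 n 14893
t: 16.15
eef_pos: [469.3, -218.5, 111.9]
tcp_rot: [-3.141, -0.001, 1.655]
ft_force: [-1.2, -0.6, -1.0]
opening: 0.529
grip_force: 30.3
```

```bash
python3 steer.py '[[0,0,5,0,0.4],[0,0,10,0,0.4],[0,0,10,0,0.4]]'; python3 -c "
from h import *
rack(); held()"
```

```text
t: 16.4
eef_pos: [469.2, -218.3, 101.6]
tcp_rot: [-3.141, -0.001, 1.655]
ft_force: [-0.0, 0.5, -2.4]
opening: 0.531
grip_force: 30.3
t -21.0 s 0.3 axis z 122.0 yaw-err 0.004
green face: x at grasp 22.3, dx/dz -0.009 (deg -0.5) z -73.7..56.9 x 17.8..23.5 y -27.2..28.0 n 14573
```

```bash
python3 steer.py '[[0,0,6,0,0.4],[0,0,12,0,0.4],[0,0,18,0,0.4],[0,0,23,0,0.4]]'; python3 steer.py '[[0,0,3,0,0.4],[0,0,5,0,0.4]]';  python3 -c "
from h import *
rack(); held()"
```

```text
t: 16.78
eef_pos: [469.5, -218.4, 78.8]
tcp_rot: [-3.141, -0.0, 1.655]
ft_force: [0.0, 0.1, -2.3]
opening: 0.529
grip_force: 30.2
t: 16.95
eef_pos: [469.4, -218.4, 74.0]
tcp_rot: [-3.141, -0.0, 1.655]
ft_force: [0.2, -0.3, -1.2]
opening: 0.527
grip_force: 30.2
t -21.1 s 0.5 axis z 94.4 yaw-err 0.004
green face: x at grasp 22.4, dx/dz -0.011 (deg -0.6) z -58.9..57.4 x 17.8..23.6 y -27.0..28.1 n 13800
```

```bash
python3 steer.py '[[0,0,0,0,0.8],[0,0,0,0,0.8],[0,0,-10,0,0.8],[0,0,-30,0,0.8],[17,0,-42,0,0.8]]'; python3 steer.py '[[0,0,0,0,0.8],[0,0,0,0,0.8]]'; python3 -c "
from h import *
rack(); held()"
```

```text
t: 17.42
eef_pos: [469.1, -203.4, 118.7]
tcp_rot: [3.14, 0.002, 1.653]
ft_force: [-0.5, 0.7, -0.1]
opening: 0.784
grip_force: 0.0
t: 17.58
eef_pos: [468.5, -201.5, 117.8]
tcp_rot: [3.14, 0.001, 1.656]
ft_force: [1.2, -0.4, -0.2]
opening: 0.794
grip_force: 0.0
t -4.2 s 1.0 axis z 138.2 yaw-err 0.005
green face: x at grasp 5.3, dx/dz -0.019 (deg -1.1) z -101.6..15.2 x 0.8..7.1 y -27.0..27.7 n 8892
```

```bash
python3 steer.py '[[0,0,0,0,0.6],[0,0,0,0,0.4],[0,0,0,0,0.4],[0,0,0,0,0.4]]'; python3 steer.py '[[0,0,-5,0,0.4],[0,0,-12,0,0.4],[0,0,-20,0,0.4],[0,0,-30,0,0.4],[0,0,-33,0,0.4]]';python3 steer.py '[[0,0,0,0,0.4]]'; python3 -c "
from h import *
rack(); held()"
```

```text
t: 17.97
eef_pos: [468.1, -201.8, 116.2]
tcp_rot: [-3.141, -0.0, 1.655]
ft_force: [-0.1, -0.9, -1.9]
opening: 0.585
grip_force: 30.0
t: 18.38
eef_pos: [468.7, -201.9, 151.6]
tcp_rot: [3.14, 0.001, 1.655]
ft_force: [0.1, -0.1, -1.4]
opening: 0.591
grip_force: 30.0
t: 18.47
eef_pos: [468.6, -201.8, 151.0]
tcp_rot: [3.14, 0.001, 1.655]
ft_force: [0.4, -0.3, -1.9]
opening: 0.586
grip_force: 30.0
t -4.5 s 1.0 axis z 171.4 yaw-err 0.004
green face: x at grasp 5.9, dx/dz -0.008 (deg -0.5) z -122.3..16.7 x 1.7..7.4 y -26.7..28.4 n 9765
```

```bash
python3 steer.py '[[-6,0,2,0,0.4],[-12,0,2,0,0.4],[-18,0,2,0,0.4],[-23,0,3,0,0.4],[-28,0,4,0,0.4]]'; python3 -c "
from h import *
rack(); held()"
```

```text
t: 18.93
eef_pos: [470.4, -230.1, 145.4]
tcp_rot: [-3.141, -0.0, 1.655]
ft_force: [-0.1, 3.1, 2.0]
opening: 0.586
grip_force: 30.0
t -32.8 s 0.6 axis z 165.8 yaw-err 0.004
green face: x at grasp 10.8, dx/dz -0.226 (deg -12.7) z -116.9..16.5 x 3.2..36.7 y -27.0..28.1 n 13725
```

```bash
python3 steer.py '[[-7,0,2,0,0.4],[-14,0,4,0,0.4],[-21,0,7,0,0.4],[-28,0,10,0,0.4]]'; python3 -c "
from h import *
rack(); held()";python3 steer.py '[[-6,0,4,0,0.4],[-12,0,8,0,0.4],[-18,0,12,0,0.4],[-24,0,17,0,0.4]]';python3 -c "
from h import *
rack(); held()"
```

```text
t: 19.32
eef_pos: [473.0, -258.3, 135.4]
tcp_rot: [3.141, 0.001, 1.655]
ft_force: [-0.1, 1.9, 1.3]
opening: 0.586
grip_force: 30.0
t -61.2 s 0.9 axis z 155.8 yaw-err 0.004
green face: x at grasp 15.9, dx/dz -0.494 (deg -26.3) z -105.0..17.6 x 3.8..67.5 y -27.1..28.3 n 18400
t: 19.7
eef_pos: [475.4, -282.5, 120.0]
tcp_rot: [3.14, 0.003, 1.655]
ft_force: [-5.5, 2.9, 22.6]
opening: 0.585
grip_force: 30.0
t -85.5 s 1.3 axis z 140.4 yaw-err 0.004
green face: x at grasp 22.7, dx/dz -0.802 (deg -38.7) z -86.9..19.5 x 4.2..92.3 y -27.2..28.3 n 23417
```

```bash
python3 steer.py '[[-2,0,-3,0,0.4],[-3,0,-6,0,0.4],[-3,0,-6,0,0.4]]';python3 -c "
from h import *
rack(); held()"; python3 steer.py '[[-5,0,4,0,0.4],[-10,0,9,0,0.4],[-15,0,13,0,0.4]]';python3 -c "
from h import *
rack(); held()"
```

```text
t: 20.0
eef_pos: [474.9, -284.0, 124.0]
tcp_rot: [-3.141, -0.001, 1.655]
ft_force: [-0.1, 1.4, -2.0]
opening: 0.584
grip_force: 30.0
t -86.9 s 0.7 axis z 144.4 yaw-err 0.004
green face: x at grasp 21.5, dx/dz -0.796 (deg -38.5) z -90.7..18.5 x 4.2..93.5 y -27.0..28.8 n 23462
t: 20.3
eef_pos: [476.5, -300.0, 111.1]
tcp_rot: [3.141, 0.0, 1.655]
ft_force: [0.7, 2.7, -0.3]
opening: 0.583
grip_force: 30.0
t -103.0 s 1.1 axis z 131.5 yaw-err 0.004
green face: x at grasp 27.6, dx/dz -1.106 (deg -47.9) z -73.8..19.3 x 4.3..109.1 y -26.8..28.9 n 27256
```

```bash
python3 steer.py '[[-5,0,5,0,0.4],[-10,0,10,0,0.4],[-14,0,15,0,0.4]]';python3 -c "
from h import *
rack(); held()"; python3 steer.py '[[-3,0,6,0,0.4],[-6,0,12,0,0.4],[-9,0,18,0,0.4]]';python3 -c "
from h import *
rack(); held()"
```

```text
t: 20.6
eef_pos: [477.5, -313.7, 96.0]
tcp_rot: [-3.141, -0.0, 1.655]
ft_force: [-0.0, 2.4, -0.1]
opening: 0.583
grip_force: 30.0
t -116.7 s 0.9 axis z 116.4 yaw-err 0.004
green face: x at grasp 35.4, dx/dz -1.543 (deg -57.0) z -48.5..19.2 x 5.7..109.5 y -26.8..29.0 n 29293
t: 20.9
eef_pos: [478.5, -322.7, 78.3]
tcp_rot: [3.141, 0.001, 1.655]
ft_force: [-0.1, 0.5, 1.6]
opening: 0.588
grip_force: 30.0
t -125.8 s 1.2 axis z 98.7 yaw-err 0.004
green face: x at grasp 49.3, dx/dz -2.316 (deg -66.7) z -26.1..19.4 x 5.1..109.4 y -26.6..28.9 n 31821
```

```bash
python3 steer.py '[[-3,0,7,0,0.4],[-6,0,14,0,0.4],[-8,0,21,0,0.4]]';python3 -c "
from h import *
rack(); held()"; python3 steer.py '[[-2,0,6,0,0.4],[-3,0,12,0,0.4],[-3,0,15,0,0.4]]';python3 -c "
from h import *
rack(); held()"
```

```text
t: 21.2
eef_pos: [479.0, -330.4, 57.0]
tcp_rot: [3.142, 0.0, 1.655]
ft_force: [0.8, 0.2, 0.3]
opening: 0.579
grip_force: 30.0
t -133.5 s 1.1 axis z 77.4 yaw-err 0.004
green face: x at grasp 101.7, dx/dz -5.157 (deg -79.0) z -2.1..19.4 x 4.1..109.6 y -26.6..28.9 n 36110
t: 21.5
eef_pos: [479.2, -333.3, 41.8]
tcp_rot: [-3.141, 0.0, 1.655]
ft_force: [-0.8, -1.7, 1.3]
opening: 0.579
grip_force: 30.0
t -136.5 s 1.1 axis z 62.2 yaw-err 0.004
green face: x at grasp 208.7, dx/dz -9.937 (deg -84.3) z 11.7..18.3 x 3.6..109.7 y -26.8..28.7 n 39551
```

```bash
python3 steer.py '[[0,0,5,0,0.4],[0,0,10,0,0.4],[0,0,13,0,0.4]]';python3 -c "
from h import *
rack(); held()"; python3 steer.py '[[7,0,0,0,0.4],[15,0,0,0,0.4],[23,0,0,0,0.4],[31,0,-1,0,0.4],[36,0,-2,0,0.4]]';python3 -c "
from h import *
rack(); held()"
```

```text
t: 21.8
eef_pos: [479.3, -333.2, 29.2]
tcp_rot: [3.141, 0.0, 1.655]
ft_force: [0.2, -1.9, 1.0]
opening: 0.582
grip_force: 30.0
t -136.4 s 1.1 axis z 49.6 yaw-err 0.004
green face: x at grasp -186.2, dx/dz 11.285 (deg 84.9) z 16.3..26.9 x 2.9..109.7 y -26.8..28.7 n 43135
t: 22.27
eef_pos: [476.2, -296.0, 32.0]
tcp_rot: [3.141, 0.0, 1.655]
ft_force: [-0.1, -3.0, 2.0]
opening: 0.583
grip_force: 30.0
t -99.0 s 1.0 axis z 52.4 yaw-err 0.004
green face: x at grasp -170.1, dx/dz 10.746 (deg 84.7) z 15.7..26.5 x 2.4..109.7 y -27.0..28.7 n 43495
```

```bash
python3 steer.py '[[8,0,0,0,0.4],[16,0,-1,0,0.4],[24,0,-2,0,0.4],[32,0,-3,0,0.4],[37,0,-4,0,0.4]]';python3 -c "
from h import *
rack(); held()"; python3 steer.py '[[0,0,-2,0,0.4],[0,0,-3,0,0.4]]';python3 -c "
from h import *
rack(); held()"
```

```text
t: 22.73
eef_pos: [473.1, -259.5, 36.0]
tcp_rot: [3.141, 0.001, 1.655]
ft_force: [-0.6, -4.2, 4.6]
opening: 0.585
grip_force: 30.0
t -62.4 s 0.9 axis z 56.4 yaw-err 0.004
green face: x at grasp -231.3, dx/dz 14.944 (deg 86.2) z 15.7..22.9 x 2.4..109.7 y -26.9..28.8 n 42451
t: 22.95
eef_pos: [472.6, -259.7, 38.4]
tcp_rot: [-3.14, -0.001, 1.655]
ft_force: [-0.1, 0.1, -0.5]
opening: 0.578
grip_force: 30.0
t -62.5 s 0.4 axis z 58.8 yaw-err 0.004
green face: x at grasp 188.6, dx/dz -7.812 (deg -82.7) z 14.3..18.4 x 3.8..109.7 y -27.1..28.6 n 40330
```

```bash
python3 steer.py '[[0,0,0,0,0.5],[0,0,0,0,0.75],[0,0,0,0,0.75],[0,0,-12,0,0.75],[14,0,-12,0,0.75]]'; python3 steer.py '[[0,0,0,0,0.7],[0,0,0,0,0.7]]'; python3 -c "
from h import *
rack(); T,im=held(); np.savez('w5.npz',T=T,im=im); cv2.imwrite('pics/w5.png',im[...,::-1])
Q=T[colours(im)['green']]; Q=Q[(abs(Q[:,1])<32)&(abs(Q[:,2])<30)&(abs(Q[:,0])<160)]
for k in range(-20,150,20):
    q=Q[abs(Q[:,0]-k)<5]
    if len(q)>10: print(k,np.median(q[:,2]).round(1),q[:,1].min().round(1),q[:,1].max().round(1))
print(Q[:,0].min(),Q[:,0].max())"
```

```text
t: 23.42
eef_pos: [472.7, -248.1, 51.7]
tcp_rot: [3.14, 0.002, 1.653]
ft_force: [0.2, 0.0, 0.4]
opening: 0.746
grip_force: 0.0
t: 23.58
eef_pos: [471.7, -245.6, 50.4]
tcp_rot: [-3.141, -0.0, 1.656]
ft_force: [0.3, -0.0, -0.4]
opening: 0.706
grip_force: 0.0
t -48.4 s 0.6 axis z 70.8 yaw-err 0.005
green face: x at grasp 55.3, dx/dz -0.213 (deg -12.0) z 2.1..6.1 x -7.2..109.7 y -27.2..28.4 n 36422
0 4.2 -27.5 28.3
20 4.2 -30.8 30.3
40 4.2 -31.9 32.0
60 4.3 -27.6 28.6
80 4.2 -27.3 28.7
100 4.2 -27.4 28.9
120 4.2 -27.1 28.9
-8.395310034725401 129.38455453223636
```

View pics/w5.png

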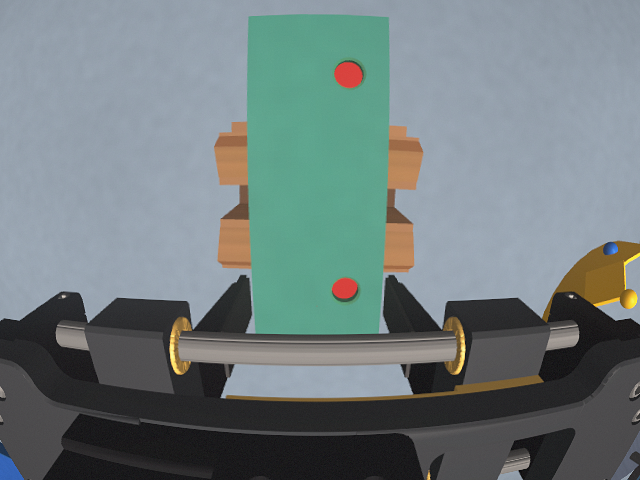

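```bash
python3 - <<'E'
from h import *
z=np.load('w5.npz'); T,im=z['T'],z['im']
for y in(-12,0,12):
    for x in(17,62,107):
        D=np.abs(T[...,0]-x)+np.abs(T[...,1]-y)+3*np.abs(T[...,2]-4.2); k=np.unravel_index(D.argmin(),D.shape); print((x,y),k[::-1],T[k].round(1),im[k])
for u,v in((348,74),(344,289),(360,74),(345,62)): print((u,v),T[v,u].round(1),im[v,u])
print('cc y of plate at rows', [(v,[int(c) for c in np.where(colours(im)['green'][v])[0][[0,-1]]]) for v in (74,200,289)])
z=np.load('w1.npz'); print([ (k,z['im'][k[1],k[0]]) for k in ((345,124),(343,236))])
p,y=pose(); print(p,y)
E
```

```text
(17, -12) (np.int64(288), np.int64(283)) [ 17.  -11.9   3.9] [ 94 164 141]
(62, -12) (np.int64(285), np.int64(176)) [ 62.3 -12.2   4.1] [ 96 164 143]
(107, -12) (np.int64(285), np.int64(66)) [106.4 -12.    4.1] [ 93 162 141]
(17, 0) (np.int64(317), np.int64(283)) [17.1  0.5  4.2] [ 94 163 141]
(62, 0) (np.int64(316), np.int64(176)) [62.3  0.1  4.3] [ 93 165 141]
(107, 0) (np.int64(315), np.int64(63)) [107.5  -0.3   4.1] [ 93 162 141]
(17, 12) (np.int64(343), np.int64(277)) [19.8 11.5  4.1] [112 143 110]
(62, 12) (np.int64(347), np.int64(176)) [62.3 12.4  4.1] [ 95 165 143]
(107, 12) (np.int64(347), np.int64(59)) [109.3  12.2   4.2] [ 92 156 116]
(348, 74) [104.   12.9  -0.4] [217  69  62]
(344, 289) [12.4 12.4 -0.3] [216  66  61]
(360, 74) [104.   17.8  -0. ] [219  64  62]
(345, 62) [ 1.09e+02  1.17e+01 -1.00e-01] [167  77  66]
cc y of plate at rows [(74, [247, 388]), (200, [249, 386]), (289, [253, 381])]
[((345, 124), array([228, 193, 105], dtype=uint8)), ((343, 236), array([229, 194, 107], dtype=uint8))]
[ 471.84828791 -245.95853186   50.38729845] 1.655443201463695
```

```bash
python3 - <<'E'
import cv2
a=cv2.imread('pics/lift.png')[...,::-1]
for u,v in((185,117),(290,110),(559,120)): print((u,v),[a[v+j,u+i].tolist() for j in(-3,0,3) for i in(-4,0,4)])
print(a[140,220],a[300,300],a[350,600])
v=cv2.imread('pics/vert.png')[...,::-1]
for u,w in((589,147),(594,213)): print((u,w),[v[w+j,u+i].tolist() for j in(-3,0,3) for i in(-4,0,4)])
E
```

```text
(185, 117) [[100, 96, 84], [84, 108, 95], [106, 85, 76], [120, 95, 84], [100, 110, 96], [116, 94, 82], [146, 69, 65], [137, 77, 71], [141, 70, 65]]
(290, 110) [[102, 88, 78], [94, 94, 82], [106, 69, 63], [108, 99, 88], [89, 115, 101], [104, 89, 78], [140, 74, 68], [133, 90, 80], [136, 74, 67]]
(559, 120) [[159, 57, 52], [138, 62, 54], [150, 63, 55], [157, 69, 61], [138, 87, 75], [150, 78, 68], [185, 68, 62], [177, 85, 76], [181, 78, 69]]
[152  54  55] [116 123 129] [148 157 161]
(589, 147) [[73, 73, 56], [90, 64, 51], [77, 72, 57], [77, 88, 67], [103, 93, 74], [88, 84, 68], [77, 103, 82], [95, 120, 95], [82, 102, 83]]
(594, 213) [[75, 80, 63], [94, 73, 57], [82, 72, 56], [78, 98, 76], [101, 104, 83], [89, 90, 71], [70, 101, 79], [87, 116, 91], [79, 101, 82]]
```

```bash
python3 - <<'E'
from h import *
def disc(i,im):
    m=colours(im)['red'].astype(np.uint8); k,l,st,c=cv2.connectedComponentsWithStats(m)
    for j in range(1,k):
        if 200<st[j,4]<2500 and 300<c[j,0]<390: print(st[j,4],c[j].round(1),tool(fish(i,c[j],pose()[0][2]+19-.3)).round(2))
T=np.load('w5.npz'); disc(eyes.camera_info('wrist'),T['im'])
plan((471.8,-246,115,1.655),(510,-60,115,1.77),(549.6,130.8,115,1.869),(549.6,130.8,50,1.869))
E
```

```text
551 [348.3  74.1] [[103.5   13.18  -0.3 ]]
380 [344.4 288.1] [[12.47 12.64 -0.3 ]]
[-0.0, -0.1, -64.6] 0.0 rows>= 1.5
[182.1, 53.7, -0.0] -0.115 rows>= 4.6
[179.2, 76.6, -0.0] -0.099 rows>= 4.7
[0.0, 0.0, 65.0] 0.0 rows>= 1.6
```

```bash
python3 steer.py '[[0,0,-35,0,0.7],[0,0,-65,0,0.7]]'; python3 steer.py '[[40,12,0,-0.03,0.7],[80,24,0,-0.06,0.7],[120,36,0,-0.1,0.7],[155,46,0,-0.115,0.7],[182,54,0,-0.115,0.7]]'; python3 steer.py '[[40,17,0,-0.03,0.7],[80,34,0,-0.06,0.7],[120,51,0,-0.099,0.7],[155,66,0,-0.099,0.7],[180,77,0,-0.099,0.7]]'; python3 steer.py '[[0,0,35,0,0.7],[0,0,62,0,0.7],[0,0,65,0,0.7],[0,0,65,0,0.7],[0,0,65,0,0.7]]'; python3 - <<'E'
from h import *
s=env.state(); print(s['eef_pos'],s['tcp_rot'],abs(s['qvel']).max())
i,im,d=cam('wrist'); T=tool(wpts(i,d)); np.savez('w6.npz',im=im,T=T)
r,g,b=[im[...,k].astype(int) for k in range(3)]
m=(r>b+50)&(g>b+25)&(abs(T[...,1]+12)<15)&(T[...,0]<130)&(T[...,0]>-10)&(T[...,2]<0)
k,l,st,c=cv2.connectedComponentsWithStats(m.astype(np.uint8))
for j in range(1,k):
    if st[j,4]>40: 
        print(st[j,4],c[j].round(1),'z max',np.percentile(T[l==j][:,2],95).round(1)); top=(l==j)&(T[...,2]>np.percentile(T[l==j][:,2],95)-2.0)
        print('  top',top.sum(),T[top].mean(0).round(2),'ray',tool(fish(i,np.argwhere(top)[:,::-1].mean(0),49)).round(2))
cv2.imwrite('pics/w6.png',im[...,::-1])
E
```

```text
t: 23.8
eef_pos: [471.3, -246.1, 115.3]
tcp_rot: [-3.139, -0.002, 1.655]
ft_force: [0.9, 0.6, 0.2]
opening: 0.702
grip_force: 0.0
t: 24.22
eef_pos: [510.5, -58.1, 115.4]
tcp_rot: [-3.141, -0.0, 1.772]
ft_force: [0.3, 0.2, -0.5]
opening: 0.698
grip_force: 0.0
t: 24.63
eef_pos: [550.5, 134.3, 115.2]
tcp_rot: [3.142, -0.0, 1.87]
ft_force: [0.1, -0.2, -0.4]
opening: 0.7
grip_force: 0.0
t: 25.05
eef_pos: [550.8, 130.9, 51.3]
tcp_rot: [3.141, 0.0, 1.868]
ft_force: [0.5, -0.4, -0.1]
opening: 0.699
grip_force: 0.0
[550.77463176 130.86057178  51.28035424] [3.14140198e+00 1.29739570e-04 1.86828265e+00] 0.024571850640670755
382 [288.8  82.9] z max -20.6
  top 283 [103.73 -12.83 -21.63] ray [[103.75 -12.84 -21.82]]
315 [291.1 267.6] z max -20.9
  top 266 [ 14.32 -12.69 -21.82] ray [[ 14.33 -12.69 -21.82]]
```

View pics/w6.png

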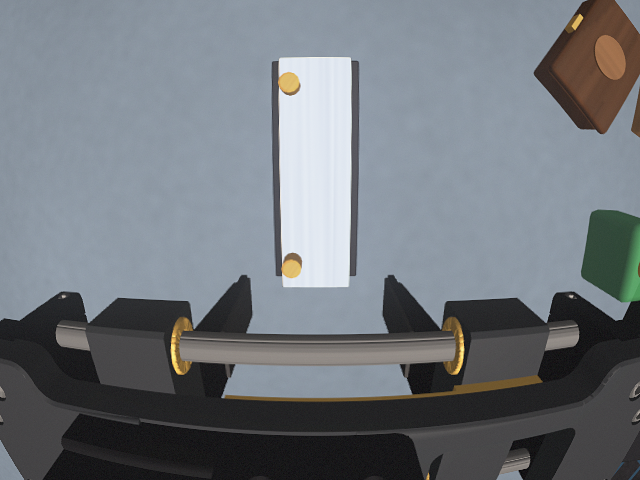

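```bash
python3 steer.py '[[0,0,-35,0,0.7],[0,0,-65,0,0.7]]'; python3 - <<'E'
from h import *
plan((510,-60,115,1.77),(471.8,-246,115,1.655),(471.8,-246,50.4,1.655))
E
```

```text
t: 25.27
eef_pos: [550.3, 130.7, 117.3]
tcp_rot: [-3.141, -0.0, 1.868]
ft_force: [1.3, 0.0, 0.2]
opening: 0.701
grip_force: 0.0
[-170.5, -94.4, 2.3] 0.098 rows>= 4.7
[-174.8, -74.3, -0.0] 0.115 rows>= 4.6
[0.0, 0.0, 64.6] 0.0 rows>= 1.5
```

```bash
python3 steer.py '[[-36,-20,0,0.03,0.7],[-72,-40,0,0.06,0.7],[-108,-60,0,0.098,0.7],[-142,-79,0,0.098,0.7],[-170,-94,0,0.098,0.7]]'; python3 steer.py '[[-36,-15,0,0.03,0.7],[-72,-31,0,0.07,0.7],[-108,-46,0,0.115,0.7],[-145,-62,0,0.115,0.7],[-175,-74,0,0.115,0.7]]'; python3 steer.py '[[0,0,5,0,0.75],[0,0,5,0,0.75]]'; python3 -c "
from h import *
plan((471.8,-246,50.4,1.655))"
```

```text
t: 25.68
eef_pos: [510.1, -61.6, 117.5]
tcp_rot: [3.139, 0.001, 1.769]
ft_force: [1.3, 0.4, -0.9]
opening: 0.697
grip_force: 0.0
t: 26.1
eef_pos: [472.0, -248.4, 117.5]
tcp_rot: [3.139, 0.002, 1.654]
ft_force: [0.9, 1.5, -0.4]
opening: 0.699
grip_force: 0.0
t: 26.27
eef_pos: [472.2, -247.0, 111.5]
tcp_rot: [3.14, 0.001, 1.652]
ft_force: [1.0, -0.4, -0.8]
opening: 0.742
grip_force: 0.0
[1.0, -0.3, 61.1] -0.003 rows>= 1.5
```

```bash
python3 steer.py '[[1,0,35,-0.003,0.75],[1,0,58,-0.003,0.75],[1,0,61,-0.003,0.75],[1,0,61,-0.003,0.6],[1,0,61,-0.003,0.4]]'; python3 steer.py '[[0,0,0,0,0.4],[0,0,0,0,0.4],[0,0,0,0,0.4]]'; python3 steer.py '[[0,0,-5,0,0.4],[0,0,-12,0,0.4],[0,0,-25,0,0.4],[0,0,-40,0,0.4],[0,0,-50,0,0.4]]'; python3 steer.py '[[0,0,0,0,0.4],[0,0,0,0,0.4]]'; cat >> h.py <<'E'
def discs():
    i,im,d=cam('wrist'); T=tool(wpts(i,d)); C=colours(im)
    Q=T[C['green']&(abs(T[...,1])<32)&(abs(T[...,2])<40)&(T[...,0]<150)&(T[...,0]>-15)]
    a,b=np.polyfit(Q[:,0],Q[:,2],1); print('green plane: z at grasp %.1f slope deg %.2f  far end %.1f  y %.1f..%.1f'%(b,np.degrees(np.arctan(a)),np.percentile(Q[:,0],99.8),*np.percentile(Q[:,1],[.3,99.7])))
    k,l,st,c=cv2.connectedComponentsWithStats(C['red'].astype(np.uint8)); G=pose()[0][2]+19
    for j in range(1,k):
        if 200<st[j,4]<2500 and 300<c[j,0]<390:
            z=a*np.median(T[l==j][:,0])+b-4.5; print(' disc',c[j].round(1),tool(fish(i,c[j],G+z)).round(2))
E
python3 -c "
from h import *
discs()"
```

```text
t: 26.68
eef_pos: [473.2, -243.8, 50.9]
tcp_rot: [3.141, 0.001, 1.66]
ft_force: [-0.6, 0.4, 0.4]
opening: 0.662
grip_force: 0.0
t: 26.93
eef_pos: [473.2, -244.2, 50.9]
tcp_rot: [3.14, 0.001, 1.659]
ft_force: [0.7, 2.1, 5.6]
opening: 0.586
grip_force: 29.9
t: 27.35
eef_pos: [472.7, -244.4, 101.2]
tcp_rot: [3.141, 0.001, 1.659]
ft_force: [0.9, -0.2, -1.5]
opening: 0.585
grip_force: 29.9
t: 27.52
eef_pos: [472.6, -244.3, 100.1]
tcp_rot: [3.141, 0.001, 1.659]
ft_force: [0.1, 0.6, -1.2]
opening: 0.585
grip_force: 29.9
green plane: z at grasp 4.0 slope deg -0.31  far end 126.7  y -27.9..28.0
 disc [344.1  76.8] [[102.43  11.76  -1.09]]
 disc [344.  289.3] [[11.4  12.74 -0.59]]
```

```bash
python3 - <<'E'
from h import *
plan((510,-60,115,1.77),(549.1,132.5,100,1.866),(549.1,132.5,55,1.866))
E
```

```text
[180.1, 53.6, -15.5] -0.111 rows>= 4.5
[181.0, 76.4, 15.0] -0.096 rows>= 4.7
[0.0, 0.0, 45.0] 0.0 rows>= 1.1
```

```bash
python3 steer.py '[[30,9,-10,-0.02,0.4],[65,19,-15,-0.05,0.4],[105,31,-15,-0.08,0.4],[145,43,-15,-0.111,0.4],[180,54,-15,-0.111,0.4]]'; python3 steer.py '[[40,17,5,-0.03,0.4],[80,34,10,-0.06,0.4],[120,51,15,-0.096,0.4],[155,65,15,-0.096,0.4],[181,76,15,-0.096,0.4]]'; python3 steer.py '[[0,0,15,0,0.4],[0,0,30,0,0.4],[0,0,40,0,0.4],[0,0,40,0,0.4],[0,0,40,0,0.4]]'; python3 - <<'E'
from h import *
plan((549.1,132.5,40,1.866)); discs()
E
```

```text
t: 27.98
eef_pos: [510.1, -58.0, 113.9]
tcp_rot: [-3.14, -0.001, 1.771]
ft_force: [0.8, -0.6, -2.2]
opening: 0.586
grip_force: 29.9
t: 28.4
eef_pos: [548.7, 135.3, 98.3]
tcp_rot: [-3.14, -0.0, 1.867]
ft_force: [-0.1, -0.6, -1.8]
opening: 0.586
grip_force: 29.9
t: 28.82
eef_pos: [548.9, 132.0, 58.9]
tcp_rot: [-3.14, -0.0, 1.865]
ft_force: [1.5, 0.2, -1.6]
opening: 0.587
grip_force: 29.9
[0.4, 0.3, 18.9] -0.001 rows>= 0.5
green plane: z at grasp 2.7 slope deg -0.25  far end 126.8  y -28.5..27.4
 disc [344.   76.9] [[102.53  11.14  -2.24]]
 disc [343.9 289.3] [[11.56 12.13 -1.84]]
```

```bash
python3 steer.py '[[0,0,8,0,0.4],[0,0,15,0,0.4],[0,0,20,0,0.4]]'; python3 steer.py '[[0,0,2,0,0.4],[0,0,4,0,0.4],[0,0,5,0,0.4]]'
```

```text
t: 29.12
eef_pos: [549.2, 132.1, 39.1]
tcp_rot: [3.142, 0.0, 1.865]
ft_force: [0.2, -0.2, -1.5]
opening: 0.589
grip_force: 29.9
t: 29.37
eef_pos: [549.2, 132.3, 34.3]
tcp_rot: [-3.141, 0.0, 1.866]
ft_force: [-0.3, -0.0, -0.8]
opening: 0.586
grip_force: 29.9
```

```bash
python3 steer.py '[[0,0,1,0,0.4],[0,0,2,0,0.4]]'; python3 steer.py '[[0,0,1,0,0.4],[0,0,2,0,0.4]]'; python3 -c "
from h import *
print(env.state()['moment'])"
```

```text
t: 29.53
eef_pos: [549.4, 132.4, 32.7]
tcp_rot: [3.141, 0.0, 1.866]
ft_force: [0.4, -0.3, -1.6]
opening: 0.583
grip_force: 29.9
t: 29.7
eef_pos: [549.3, 132.4, 30.6]
tcp_rot: [3.141, 0.0, 1.866]
ft_force: [-0.4, 0.2, -2.0]
opening: 0.585
grip_force: 29.9
[-0.07267189 -0.15754019 -0.00049649]
```

```bash
python3 steer.py '[[0,0,2,0,0.4],[0,0,4,0,0.4]]'; python3 steer.py '[[0,0,1,0,0.4],[0,0,2,0,0.4],[0,0,3,0,0.4]]'; python3 -c "
from h import *
discs()"
```

```text
t: 29.87
eef_pos: [549.3, 132.3, 26.5]
tcp_rot: [3.141, 0.0, 1.866]
ft_force: [0.6, 0.3, -2.1]
opening: 0.583
grip_force: 29.9
t: 30.12
eef_pos: [549.3, 132.3, 23.6]
tcp_rot: [-3.142, 0.0, 1.866]
ft_force: [-4.5, -1.7, 17.5]
opening: 0.582
grip_force: 30.0
green plane: z at grasp 3.3 slope deg 0.15  far end 126.7  y -28.2..27.7
 disc [344.1  76.5] [[102.42  11.47  -0.93]]
 disc [343.9 289.5] [[11.4  12.48 -1.16]]
```

```bash
python3 steer.py '[[0,0,0,0,0.5],[0,0,0,0,0.72],[0,0,0,0,0.72]]'; cat > pin.py <<'E'
from h import *
i,im,d=cam('wrist'); T=tool(wpts(i,d)); C=colours(im)
G=C['green']&(abs(T[...,1])<32)&(abs(T[...,2])<40)&(T[...,0]<150)&(T[...,0]>-15); Q=T[G]
M=np.c_[Q[:,:2],np.ones(len(Q))]; (a,b,c),*_=np.linalg.lstsq(M,Q[:,2],rcond=None); z=pose()[0][2]+19
print('slopes deg x %.2f y %.2f; height at ends %.1f %.1f'%(np.degrees(a),np.degrees(b),z+c-12*a,z+c+126*a),'y %.1f..%.1f'%tuple(np.percentile(Q[:,1],[.3,99.7])))
r,g,bl=[im[...,k].astype(int) for k in range(3)]
m=(r>bl+50)&(g>bl+25)&(abs(T[...,1])<30)&(T[...,0]<130)&(T[...,0]>-10)&(T[...,2]<20)&(T[...,2]>-20)
k,l,st,ce=cv2.connectedComponentsWithStats(m.astype(np.uint8))
for j in range(1,k):
    if st[j,4]>40: print('brass',st[j,4],ce[j].round(1),'z',(np.percentile(T[l==j][:,2],90)+z).round(1),T[l==j].mean(0).round(1))
E
python3 pin.py
```

```text
t: 30.42
eef_pos: [549.4, 132.3, 23.7]
tcp_rot: [3.141, 0.0, 1.866]
ft_force: [1.0, -0.2, 0.1]
opening: 0.676
grip_force: 0.0
slopes deg x 0.06 y 0.01; height at ends 46.0 46.2 y -28.4..27.6
brass 488 [284.5  75.5] z 49.9 [101.6 -11.9   6.3]
brass 399 [288.9 293.7] z 49.8 [ 12.4 -11.4   6.1]
```

```bash
python3 steer.py '[[0,0,0,0,0.78],[0,0,-5,0,0.78],[0,0,-20,0,0.78],[0,0,-50,0,0.78],[0,0,-85,0,0.78]]'; python3 steer.py '[[0,0,-20,0,0.78],[0,0,-20,0,0.78],[0,0,-20,0,0.78]]'; sed -i 's/<40)/<130)/; s/T\[...,2\]>-20/T[...,2]>-130/' pin.py; python3 pin.py
```

```text
t: 30.88
eef_pos: [548.4, 132.2, 108.6]
tcp_rot: [-3.138, -0.001, 1.866]
ft_force: [-0.0, -0.0, 0.8]
opening: 0.778
grip_force: 0.0
t: 31.13
eef_pos: [549.6, 132.4, 129.9]
tcp_rot: [3.139, 0.001, 1.866]
ft_force: [-0.3, -0.1, -0.3]
opening: 0.783
grip_force: 0.0
slopes deg x 0.06 y 0.00; height at ends 46.0 46.2 y -28.0..27.8
brass 167 [297.3 102.8] z 50.0 [101.8 -11.7 -98.9]
brass 154 [298.8 233.1] z 49.7 [ 12.3 -11.4 -98.9]
```

```bash
python3 -c "
from cell import env, eyes
print(env.job_done())"
```

```text
the job is handed in; nothing more can be done
None
```

The plate is back on its two pins, green face up and flat on the dock; its top measured level at about 46 mm with both pins showing through, the gripper is clear, and I handed the job in at about 31 s of the 58 s.

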